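Park the feeder door in its tray compartment

TASK

The bird feeder is apart for cleaning: put its loose cedar sliding door away in the empty, wider tray compartment. Slide it along the table top without picking it up, long way in, with the grip-bar end staying at the open mouth and the plain end all the way in against the back wall. Leave the brush, saucer, pitcher and squeezer where they are.

Things in the scene. Friction and masses are not known exactly. Their poses are not given: they have to be found in the camera images.
- door: loose cedar sliding door lying flat: slab 64 mm wide (x), 110 mm long (y), 18 mm thick, about 0.1 kg. On top near its -y end a raised grip bar, 50 (x) by 12 (y) by 12 mm high, centred 38 mm from the slab centre, top 30 mm above the table. Origin: centre of the underside; z up. It starts with its plain (+y) end roughly towards the tray mouths.
- door_bar (a point): middle of the top of the door's grip bar, at (0, -38, 30) mm in the door's frame
- wide_tray: empty, wider cedar compartment, fixed, floorless, open at -y. Pocket 80 mm wide (x), 114 mm deep (y); walls 10 mm thick, 22 mm high at both sides and the back (+y). Origin: pocket centre at table height: mouth at y = -57 mm, back wall face at y = +57. Flared guides widen the mouth to 100 mm from y = -57 to -80. Stands nearer to or farther from the robot than the narrow tray.
- narrow_tray: the same kind of fixed cedar compartment, without flare, its pocket 42 mm wide (own x) and 114 mm deep (own y), walls 10 mm thick, 22 mm high, open at -y; origin at the pocket's centre at table height. The brush lies in it. The door does not fit it.
- brush: wooden scrubbing brush lying on its bristles in the narrow tray, 30 mm wide (x), 100 mm long (y), 24 mm high; origin at the centre of its underside. To be left alone.
- saucer: terracotta saucer, 130 mm across, 22 mm high, origin at the centre of its underside. To be left alone.
- pitcher: small white ceramic pitcher, about 84 mm across and 110 mm high, handle to its +y reaching 71 mm from its axis; origin at the centre of its underside. To be left alone.
- squeezer: stainless citrus squeezer lying on the table, about 210 mm long (own y), round bowl 72 mm across at +y, 52 mm high; origin on the table near its middle. To be left alone.
Mind the look-alikes: they are no part of the job. Leave any green or white look-alike of the door alone.

How it is judged:
By the outcome, as a careful person would: the job done as asked, in the order asked, and still so for the second after the job is handed in, with the robot touching nothing.
It also fails if it takes over 51 s, if anything falls off the work surface, if the arm or the gripper's body presses on something with over 40 N, if the wrist force passes 120 N, or if a joint passes its speed limit or range.

ROBOT

A 6-joint arm with a two-finger parallel gripper is mounted at the origin on the work surface. World frame = base frame: x ahead of the robot, y to its left, z up, the work surface at z = 0. Lengths are in m, angles in degrees, forces in N, time in s.
With the tool pointing down it reaches from about 0.3 to 0.75 m from the base axis. Payload 8.5 kg.
Tool frame: the origin (TCP) lies at the very end of the fingers, on their centre line; the grasp point (between the pads) lies 19 mm behind it; z points along the fingers, y is the direction in which the jaws open and shut (so a half turn about z gives the same grasp; the last joint's range is limited). The gripper opens to 85 mm and grips with 20 to 120 N. Pads are 22 mm wide; open, the fingers measure 114 mm over their backs; the gripper's body (76 mm by 85 mm) begins 54 mm behind the grasp point. The pads swing forward as they close: fully open they stand 13 mm farther back than shut.
Start: joints at [63.925, 21.807, 74.336, -0, 83.858, -12.336], TCP at [0.131, 0.534, 0.231] pointing down, gripper open.
Joint ranges: [-178.18, 178.18], [-50.72, 133.34], [12.68, 142.11], [-81.47, 261.47], [9.98, 163.14], [-165.26, 165.26]. Speed limits (degrees/s): [136.94, 136.94, 180, 180, 180, 180].

INTERFACE

Orientations are given as a 3x3 rotation matrix whose columns are the frame's x, y, z axes.
In Python, from rig import env, vision, close_job, spotter gives the robot as it stands. The module is installed in compiled form; this text tells all that it offers.
- The arm moves only by the tool jog_arm, never from a script. Its argument "plan" is a list that holds one entry, the list of rows, each a list of 6 numbers: the shift along the tool's x, y, z in units of 40 mm (1.0 is 40 mm), then the turn, a rotation vector about the tool's x, y, z in units of 0.15 rad (1.0 is 0.15 rad). A call has 1 to 10 rows; each row shifts and turns the commanded pose from where the row before left it, along the tool's axes as they then stand; what a row does not reach is not made up. A row lasts 1/10 s, in which the tool goes at most 50 mm and 8.59 degrees, less where a joint would pass 70% of its speed; a pose out of reach is approached as far as the arm can. A call with a number of a shift or a turn outside -1 to 1 is refused whole. A call with a gripper value outside its range is refused whole. "grip" is the opening, from -1 (shut) to 1 (fully open), set as the call begins (left out, the last holds). The fingers move at their own pace and stop on an object; "squeeze" is the grip in N (left out, the last holds). Time passes only in rows, so rows that do not move let the fingers close. It gives the time, the measured TCP pose, the force and the opening at its end, in the units of the state.
- env.observe(): the state, without advancing time (a new reading comes with each control period).
- vision.get_image(name): name is "scene" or "top" or "wrist"; returns (picture, depth): 420x560x3 uint8, red, green, blue; 420x560 float32, m along the optical axis (not along the pixel's ray), 0 where there is no reading.
- vision.camera_info(name): a dict with "fx", "fy", "cx", "cy" (pixels), "k1" (the pictures are not rectified: a ray, as slopes to the right and down, at radius r is drawn at 1 + k1 r^2 times it, then the intrinsics apply), "rvec" (rotation vector, rad) and "tvec" (3), from world to camera coordinates, as OpenCV has them. Camera axes: x right, y down, z forward; pixel columns grow to the right and rows downward; lengths in m; the calibration is good to about 2 mm. A picture is of the moment at which its call begins: read the wrist's pose just before it. camera_info takes no time and is no camera call; for the wrist camera it gives the pose at the moment of the call.
- close_job(): hands the job in, once; it reports no verdict.
Trained networks look in the newest picture that a camera, given by its name, has taken for a name from the list of things; names that differ only in an ending like _2 or _b are one class to them, and where a whole thing is asked for, a point or a joint stands for the part that bears it (a point fixed in the world has none). Each returns a list of dicts, best first, with "score" (0 to 1); they miss things now and then, are a little off and sometimes report something else, mostly with a low value. They report only what shows in the picture. A call takes as long as a camera call. They do not tell look-alikes from the thing itself.
- spotter.trace(camera, query): "pixels" (420x560 bool, what is visible of it) and "rect" ([left, top, right, bottom] in pixels, round what is visible of it).
The state is a dict: "time_s": time; "q": joint angles; "qvel": joint speeds; "joint_efforts": joint torques, N m; "position": TCP position; "tool_rot": TCP orientation; "ft_force": force on the tool from outside, world axes, zero at the start; "wrist_torque": the same for the moment, N m; "grip_width": finger opening in m.
Only numpy, scipy, OpenCV 4.12 (cv2) and the standard library are available. Lean on these libraries where they do the work, as an engineer would, in place of code of your own. Each camera call takes 0.05 s, during which the arm holds its last target.

## Working session

There is one attempt and no reset: what is moved stays moved. The work goes in short steps, Python scripts to look and compute and a tool call to move; the robot and the scene stay as the last step left them, time stands still between calls to the robot, and variables do not carry over. Pictures are saved under pics/ and viewed, and the job is handed in when it is done.

Besides the shell and the picture viewer there is one more tool, called after "Emit:" as name(argument=value, ...), one argument or row to a line, values as JSON. jog_arm: Moves the arm, as the interface text tells. Its arguments: {"type":"object","properties":{"plan":{"type":"array"},"grip":{"type":"number"},"squeeze":{"type":"number"}},"required":["plan"]}

```bash
mkdir -p pics; ls; cat > h.py <<'E'
import numpy as np,cv2
from rig import env,vision,close_job,spotter
def save(name,fn,d=None):
    im,de=vision.get_image(name); cv2.imwrite('pics/'+fn,im[:,:,::-1]); return im,de
def world(name,uv,de=None,z=None,ci=None):
    ci=ci or vision.camera_info(name)
    R,_=cv2.Rodrigues(np.array(ci['rvec'],float)); t=np.array(ci['tvec'],float).ravel()
    K=np.array([[ci['fx'],0,ci['cx']],[0,ci['fy'],ci['cy']],[0,0,1]])
    p=cv2.undistortPoints(np.array(uv,float).reshape(-1,1,2),K,np.array([ci['k1'],0,0,0,0.]))[:,0]
    r=np.c_[p,np.ones(len(p))]
    if de is not None: s=np.array(de,float)
    else:
        c=-R.T@t; d=r@R; s=(z-c[2])/d[:,2]
    return (r*s[:,None]-t)@R
def proj(name,P,ci=None):
    ci=ci or vision.camera_info(name)
    K=np.array([[ci['fx'],0,ci['cx']],[0,ci['fy'],ci['cy']],[0,0,1]])
    return cv2.projectPoints(np.array(P,float).reshape(-1,1,3),np.array(ci['rvec'],float),np.array(ci['tvec'],float),K,np.array([ci['k1'],0,0,0,0.]))[0][:,0]
E
python3 - <<'E'
from h import *
s=env.observe();print(s)
for n in ['scene','top','wrist']:
    save(n,n+'1.png'); print(n,vision.camera_info(n))
E
```

```text
pics
{'time_s': 0.0, 'q': array([ 6.39245166e+01,  2.18430094e+01,  7.43864614e+01,  4.71092969e-04,
        8.38596555e+01, -1.23361811e+01]), 'qvel': array([-0.04125192, -0.00420859,  0.02226277,  0.12543564,  0.01176722,
        0.06640085]), 'joint_efforts': array([ 1.57341719e-04, -4.48460162e+01, -2.31279445e+01, -1.78914752e-04,
        4.70063154e-03, -1.71787184e-05]), 'position': array([0.13049319, 0.53397918, 0.23068282]), 'tool_rot': array([[-9.71386103e-01,  2.37504865e-01, -6.91090587e-04],
       [ 2.37505627e-01,  9.71385163e-01, -1.39362236e-03],
       [ 3.40323052e-04, -1.51788330e-03, -9.99998790e-01]]), 'ft_force': array([ 0.15268581,  0.24293127, -0.4162061 ]), 'wrist_torque': array([ 0.0063558 , -0.04907219, -0.04281966]), 'grip_width': 0.08556145048734835}
scene {'fx': 470.9626023084921, 'fy': 470.9626023084921, 'cx': 280.35235299006183, 'cy': 215.79698233147926, 'k1': 0.0003595986405033337, 'rvec': array([ 1.88795462,  1.22078901, -0.63199336]), 'tvec': array([-0.1274513 , -0.27354293,  1.64787665])}
top {'fx': 414.9389979638588, 'fy': 414.9389979638588, 'cx': 281.659364255744, 'cy': 196.85054641560367, 'k1': -0.05423033435228936, 'rvec': array([ 2.14582598, -2.16463738,  0.15524895]), 'tvec': array([-0.10595444,  0.58957064,  0.8865163 ])}
wrist {'fx': 304.6591101585279, 'fy': 304.6591101585279, 'cx': 283.7286982599389, 'cy': 208.90409479230073, 'k1': -0.07000695960245919, 'rvec': array([-2.27211615, -1.78594967, -0.27190619]), 'tvec': array([-0.55096866, -0.0408653 ,  0.37792496])}
```

View pics/top1.png

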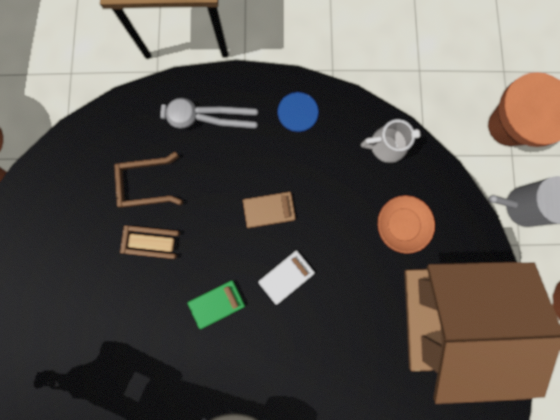

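View pics/scene1.png

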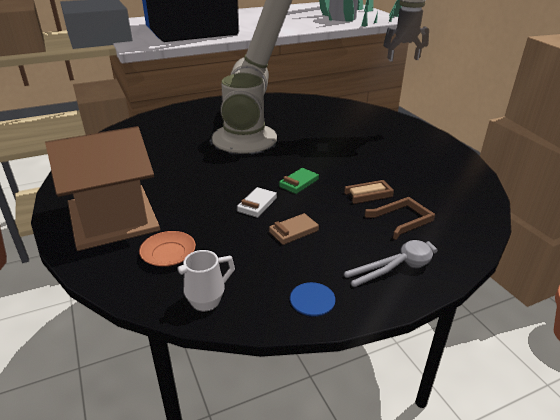

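View pics/wrist1.png

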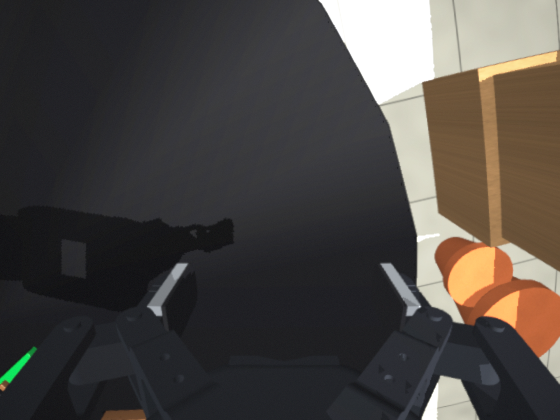

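The top view shows three door-like slabs: cedar with a darker bar at (269,210), white at (287,277) and green at (216,304). The cedar one fits the description. The wide tray is at (148,181), empty and flared to the right. The narrow tray with the brush is at (150,242). I'll confirm in an enlarged crop and measure.

```bash
python3 - <<'E'
from h import *
im,de=save('top','top2.png'); ci=vision.camera_info('top')
crop=im[130:330,90:340]; cv2.imwrite('pics/crop2.png',cv2.resize(crop,None,fx=3,fy=3,interpolation=cv2.INTER_CUBIC)[:,:,::-1])
for q in ['door','door_bar','wide_tray','narrow_tray']:
    for r in spotter.trace('top',q):
        m=r['pixels']; v,u=np.nonzero(m)
        W=world('top',np.c_[u,v],de=de[v,u],ci=ci)
        rect=cv2.minAreaRect((W[:,:2]*1000).astype(np.float32))
        print(q,round(r['score'],2),r['rect'],'medz',np.median(W[:,2]).round(4),np.percentile(W[:,2],[5,95]).round(4),rect)
        np.save(f'm_{q}_{int(r["rect"][0])}.npy',m)
np.save('de2.npy',de)
E
```

```text
door 0.92 [258.5, 250.2, 312.9, 306.6] medz 0.0187 [0.0158 0.0302] ((418.4638671875, -113.20805358886719), (84.71576690673828, 113.04689025878906), 37.02555847167969)
door 0.65 [245.1, 190.5, 294.4, 228.0] medz 0.0186 [0.0154 0.0303] ((529.6109008789062, -85.17866516113281), (135.55526733398438, 111.67975616455078), 7.739096641540527)
door 0.62 [190.9, 279.2, 244.6, 327.1] medz 0.0183 [0.0044 0.0297] ((378.5456237792969, -13.500244140625), (68.42593383789062, 236.79595947265625), 27.51791763305664)
door_bar 0.83 [261.5, 250.2, 310.6, 306.1] medz 0.0187 [0.0159 0.0303] ((418.47369384765625, -112.95426940917969), (83.32556915283203, 110.52030944824219), 38.59171676635742)
door_bar 0.65 [243.6, 190.1, 294.2, 229.9] medz 0.0187 [0.0157 0.0304] ((530.4713134765625, -87.94499969482422), (136.8732452392578, 111.73808288574219), 10.223477363586426)
door_bar 0.61 [189.8, 281.3, 244.2, 326.6] medz 0.0184 [0.0151 0.0299] ((381.1219177246094, -16.778640747070312), (65.3580322265625, 229.0417938232422), 27.900432586669922)
wide_tray 0.88 [113.9, 153.9, 181.3, 208.5] medz 0.0208 [0.0035 0.0245] ((598.5948486328125, 76.27865600585938), (420.9222106933594, 154.45623779296875), 73.12255859375)
narrow_tray 0.87 [119.6, 225.0, 181.1, 254.8] medz 0.0215 [0.0065 0.0244] ((476.4988098144531, 78.52234649658203), (362.83203125, 66.03536224365234), 82.85053253173828)
```

View pics/crop2.png

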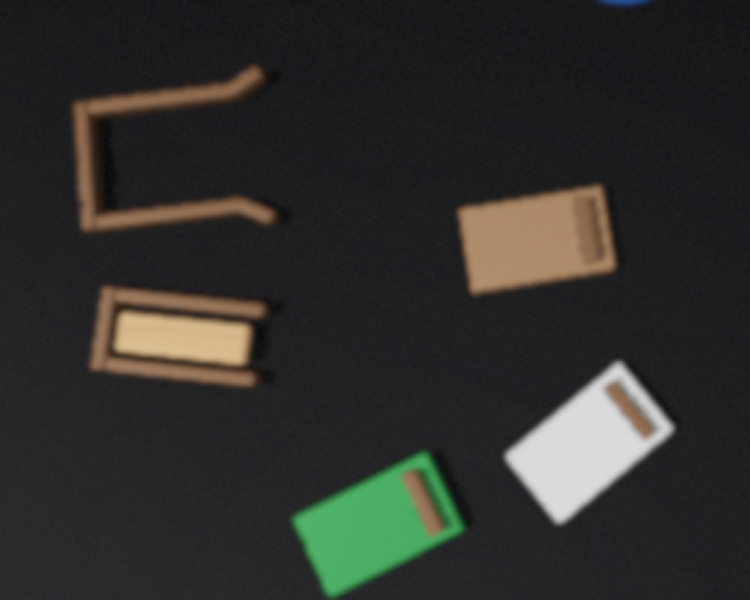

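The crop confirms the cedar slab at about (269,210): plain end at left towards the trays, bar at right. Next I'll fit precise poses.

```bash
cat > fit.py <<'E'
from h import *
from scipy.optimize import minimize
def polymask(name,polys,ci,shape=(420,560),ss=4):
    m=np.zeros((shape[0]*ss,shape[1]*ss),np.uint8)
    for P in polys:
        p=proj(name,P,ci); cv2.fillPoly(m,[np.round((p+.5)*ss-.5).astype(np.int32)],255)
    return cv2.resize(m,(shape[1],shape[0]),interpolation=cv2.INTER_AREA)/255.
def place(L,pose):
    x,y,a=pose;c,s=np.cos(a),np.sin(a);L=np.array(L,float)
    return np.c_[x+c*L[:,0]-s*L[:,1],y+s*L[:,0]+c*L[:,1],L[:,2]]
def hull(L,pose,name,ci):
    P=place(L,pose);p=proj(name,P,ci);return P[cv2.convexHull(p.astype(np.float32),returnPoints=False).ravel()]
def box(x0,x1,y0,y1,z0,z1): return [[x,y,z] for x in(x0,x1) for y in(y0,y1) for z in(z0,z1)]
DOOR=[box(-.032,.032,-.055,.055,0,.018),box(-.025,.025,-.044,-.032,.018,.030)]
DTOP=[[[-.032,-.055,.018],[.032,-.055,.018],[.032,.055,.018],[-.032,.055,.018]],box(-.025,.025,-.044,-.032,.018,.030)]
def tray(w,flare):
    h=w/2
    B=[box(-h-.01,-h,-.057,.067,0,.022),box(h,h+.01,-.057,.067,0,.022),box(-h-.01,h+.01,.057,.067,0,.022)]
    if flare:
        for s in(-1,1):
            B.append([[s*a,b,z] for a,b in((h,-.057),(h+.01,-.057),(h+.01,-.08),(h+.02,-.08)) for z in(0,.022)])
    return B
def fit(name,mask,parts,init,ci):
    M=cv2.GaussianBlur(mask.astype(np.float32),(0,0),1.0)
    def cost(v):
        r=polymask(name,[hull(L,v*np.array([.01,.01,.1]),name,ci) for L in parts],ci)
        return ((cv2.GaussianBlur(r.astype(np.float32),(0,0),1.0)-M)**2).sum()
    v0=np.array(init)/[.01,.01,.1]
    for _ in range(2):
        o=minimize(cost,v0,method='Nelder-Mead',options=dict(initial_simplex=np.vstack([v0]+[v0+d for d in np.eye(3)*0.7]),xatol=.005,fatol=.01,maxiter=200)); v0=o.x
    return v0*[.01,.01,.1],o.fun,M.sum()
E
python3 - <<'E'
from fit import *
im=cv2.imread('pics/top2.png'); ci=vision.camera_info('top')
b,g,r=[im[:,:,i].astype(int) for i in range(3)]
ced=((r-b)>22)&(r>g)
def reg(x0,y0,x1,y1):
    m=np.zeros_like(ced);m[y0:y1,x0:x1]=1;return ced&m
def show(p):return (p*[1000,1000,57.2958]).round(1)
for n,mk,parts,uv in [('door',reg(235,185,305,235),DOOR,(269,210)),('wide',reg(105,148,190,212),tray(.08,1),(146,181))]:
    w=world('top',[uv],z=.018,ci=ci)[0]
    best=min((fit('top',mk,parts,[w[0],w[1],a],ci) for a in (1.4,1.75)),key=lambda q:q[1])
    print(n,show(best[0]),best[1],best[2],w)
# narrow via mask corner approx
nm=reg(112,218,190,262); print(nm.sum())
P=tray(.042,0)+[box(-.015,.015,-.05,.05,0,.024)]
w=world('top',[(149,242)],z=.022,ci=ci)[0]
f=min((fit('top',nm,P,[w[0],w[1],a],ci) for a in(1.4,1.75)),key=lambda q:q[1]);print('narrow',show(f[0]),f[1:],)
# others 
for u,v,nm in [(287,277,'white'),(216,304,'green'),(298,112,'blue'),(406,224,'saucer'),(395,140,'pitcher'),(181,113,'sq'),(257,125,'sqh')]:
    print(nm,world('top',[(u,v)],z=.02,ci=ci)[0].round(3))
E
```

```text
door [563.8 -81.4 189. ] 30.165237426757812 1533.0 [ 0.56167598 -0.08218115  0.018     ]
wide [645.5 224.   97.1] 784.637451171875 1117.0001 [0.63115518 0.20146127 0.018     ]
1555
narrow [493.4 202.1 173.9] (np.float64(117.61213684082031), np.float32(1555.0))
white [ 0.411 -0.122  0.02 ]
green [0.353 0.036 0.02 ]
blue [ 0.793 -0.152  0.02 ]
saucer [ 0.527 -0.394  0.02 ]
pitcher [ 0.724 -0.378  0.02 ]
sq [0.793 0.124 0.02 ]
sqh [ 0.762 -0.055  0.02 ]
```

```bash
python3 - <<'E'
from fit import *
im=cv2.imread('pics/top2.png'); ci=vision.camera_info('top')
b,g,r=[im[:,:,i].astype(int) for i in range(3)]
ced=((r-b)>22)&(r>g)
def reg(x0,y0,x1,y1):
    m=np.zeros_like(ced);m[y0:y1,x0:x1]=1;return ced&m
def show(p):return (p*[1000,1000,57.2958]).round(1)
res=[]
for n,mk,parts,uv in [('door',reg(235,185,305,235),DOOR,(269,210)),('wide',reg(105,148,190,212),tray(.08,1),(146,181)),('narrow',reg(112,218,190,262),tray(.042,0)+[box(-.015,.015,-.05,.05,0,.024)],(149,242))]:
    w=world('top',[uv],z=.018,ci=ci)[0]
    best=min((fit('top',mk,parts,[w[0],w[1],a],ci) for a in (.15,-.15)),key=lambda q:q[1])
    print(n,show(best[0]),best[1],best[2],w)
    for P in parts:
        p=proj('top',hull(P,best[0],'top',ci),ci)
        res.append(p)
c=cv2.resize(im[140:270,100:310],None,fx=3.5,fy=3.5,interpolation=cv2.INTER_CUBIC)
for p in res: cv2.polylines(c,[np.round((p+.5-[100,140])*3.5).astype(np.int32)],True,(0,255,255),1)
cv2.imwrite('pics/fit2.png',c)
E
```

```text
door [563.9 -81.1   9.5] 29.01321792602539 1533.0 [ 0.56167598 -0.08218115  0.018     ]
wide [630.9 207.4   6.4] 17.441362380981445 1117.0001 [0.63115518 0.20146127 0.018     ]
narrow [491.2 186.9  -6.7] 79.98992919921875 1555.0 [0.49101014 0.18988385 0.018     ]
```

View pics/fit2.png

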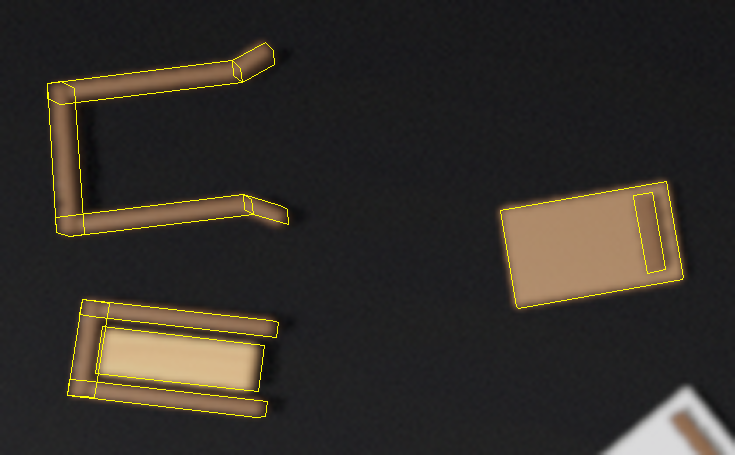

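The fit overlays well. In mm and degrees (x, y, yaw):
- Door: (563.9, -81.1), 9.5°.
- Wide tray: (630.9, 207.4), 6.4°.

Plan: close the jaws on the grip bar along the door's y, slide the door at constant height, and release once its plain end is against the back wall.

Emit:
jog_arm(
  plan=[
    [[0,0,0,0,0,-0.9],[0,0,0,0,0,-0.9],[0,0,0,0,0,-0.9],[-0.41,-0.895,0,0,0,0],[-0.41,-0.895,0,0,0,0],[-0.41,-0.895,0,0,0,0],[-0.41,-0.895,0,0,0,0],[-0.41,-0.895,0,0,0,0],[-0.41,-0.895,0,0,0,0],[-0.41,-0.895,0,0,0,0]],
  ],
  grip=0.2,
)

```text
time_s: 1.4
position: [0.2856, 0.3046, 0.2315]
tool_rot: [[-0.986, -0.165, 0.0], [-0.165, 0.986, 0.0], [-0.0, 0.0, -1.0]]
ft_force: [1.2, 0.4, -0.1]
grip_width: 0.0513
```

Emit:
jog_arm(
  plan=[
    [[-0.41,-0.895,0,0,0,0],[-0.41,-0.895,0,0,0,0],[-0.41,-0.895,0,0,0,0],[-0.41,-0.895,0,0,0,0],[-0.41,-0.895,0,0,0,0],[-0.41,-0.895,0,0,0,0],[-0.41,-0.895,0,0,0,0],[-0.41,-0.895,0,0,0,0],[-0.41,-0.895,0,0,0,0],[-0.41,-0.895,0,0,0,0]],
  ],
)

```text
time_s: 2.4
position: [0.5064, -0.0218, 0.2314]
tool_rot: [[-0.986, -0.164, 0.0], [-0.164, 0.986, -0.0], [-0.0, -0.0, -1.0]]
ft_force: [0.1, 0.0, 0.9]
grip_width: 0.051
```

Emit:
jog_arm(
  plan=[
    [[-0.41,-0.895,0,0,0,0],[-0.41,-0.895,0,0,0,0],[-0.41,-0.895,0,0,0,0],[0,0,0.7,0,0,0],[0,0,0.7,0,0,0],[0,0,0.7,0,0,0],[0,0,0,0,0,0],[0,0,0,0,0,0]],
  ],
)

```text
time_s: 3.2
position: [0.5722, -0.1181, 0.148]
tool_rot: [[-0.986, -0.165, 0.0], [-0.165, 0.986, -0.0], [-0.0, -0.0, -1.0]]
ft_force: [1.2, -0.2, -0.2]
grip_width: 0.0511
```

```bash
python3 - <<'E'
from fit import *
s=env.observe();print(s['time_s'],s['position'],s['tool_rot'].round(4),s['q'].round(1),s['grip_width'])
im,de=vision.get_image('wrist'); ci=vision.camera_info('wrist')
o=im[:,:,::-1].copy()
for P in DOOR: 
    p=proj('wrist',hull(P,(.5639,-.0811,np.radians(9.5)),'wrist',ci),ci); cv2.polylines(o,[np.round(p).astype(np.int32)],True,(0,255,255),1)
cv2.imwrite('pics/w3.png',o); cv2.imwrite('pics/w3raw.png',im[:,:,::-1]); np.save('w3d.npy',de); np.save('w3ci.npy',ci,allow_pickle=True)
for r in spotter.trace('wrist','door'): print(r['score'],r['rect'])
E
```

```text
3.2 [ 0.57217633 -0.11814019  0.14800769] [[-9.864e-01 -1.645e-01  2.000e-04]
 [-1.645e-01  9.864e-01 -1.000e-04]
 [-2.000e-04 -1.000e-04 -1.000e+00]] [ -23.3   29.2   76.4   -0.    74.4 -122.7] 0.05114069708023488
0.96 [447.3, 0.0, 558.0, 34.7]
0.9 [268.8, 158.1, 388.8, 228.0]
0.77 [242.3, 0.0, 393.7, 78.3]
```

View pics/w3.png

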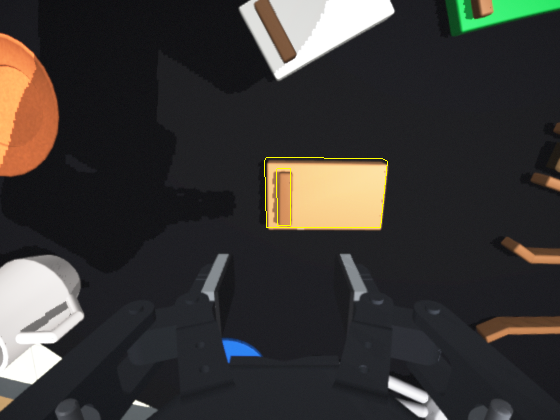

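The overlay agrees with the wrist view, with the bar at about pixel (284,198). Next I descend and close gently on the bar.

Emit:
jog_arm(
  plan=[
    [[0.05,0,0.8,0,0,0],[0,0,0.8,0,0,0],[0,0,0.8,0,0,0],[0,0,0.5,0,0,0],[0,0,0.25,0,0,0],[0,0,0,0,0,0],[0,0,0,0,0,0]],
  ],
)

```text
time_s: 4.0
position: [0.5708, -0.1187, 0.0228]
tool_rot: [[-0.986, -0.165, 0.002], [-0.165, 0.986, -0.001], [-0.002, -0.001, -1.0]]
ft_force: [-0.1, -0.8, -0.4]
grip_width: 0.0517
```

```bash
python3 - <<'E'
from fit import *
s=env.observe();print(s['time_s'],s['position'],s['ft_force'].round(2))
im,de=save('wrist','w4.png')
E
```

```text
4.0 [ 0.5707928  -0.1186998   0.02278756] [-0.11 -0.79 -0.35]
```

View pics/w4.png

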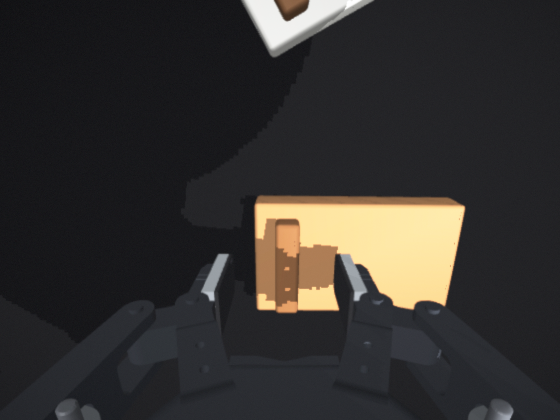

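Emit:
jog_arm(
  plan=[
    [[0,0,0.05,0,0,0],[0,0,0,0,0,0],[0,0,0,0,0,0],[0,0,0,0,0,0],[0,0,0,0,0,0],[0,0,0,0,0,0],[0,0,0,0,0,0]],
  ],
  grip=-1,
  squeeze=25,
)

```text
time_s: 4.75
position: [0.5701, -0.1185, 0.0198]
tool_rot: [[-0.986, -0.164, 0.001], [-0.164, 0.986, -0.0], [-0.001, -0.0, -1.0]]
ft_force: [-1.5, 0.5, 4.6]
grip_width: 0.0109
```

```bash
python3 - <<'E'
from fit import *
s=env.observe();print(s['time_s'],s['position'],s['ft_force'].round(2),s['wrist_torque'].round(2),s['grip_width'])
im,de=save('wrist','w5.png')
E
```

```text
4.75 [ 0.57013933 -0.11850104  0.01983567] [-1.49  0.51  4.6 ] [0.06 0.18 0.03] 0.010901282886400871
```

View pics/w5.png

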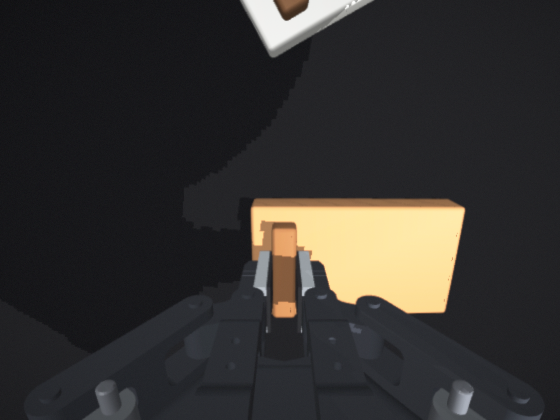

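Bar gripped: width 10.9 mm, about 4.6 N of light downward contact, slab still flat. Now slide to the lane in front of the mouth, turning about 3.1° to align.

Emit:
jog_arm(
  plan=[
    [[0,0,0,0,0,0.18],[0,0,0,0,0,0.18],[-0.1,0.13,0,0,0,0],[-0.2,0.26,0,0,0,0],[-0.3,0.4,0,0,0,0],[-0.3,0.4,0,0,0,0],[-0.3,0.4,0,0,0,0],[0,0,0,0,0,0]],
  ],
)

```text
time_s: 5.6
position: [0.612, -0.0479, 0.0198]
tool_rot: [[-0.994, -0.113, 0.002], [-0.113, 0.994, 0.001], [-0.003, 0.0, -1.0]]
ft_force: [2.5, 5.0, 6.3]
grip_width: 0.0111
```

```bash
python3 - <<'E'
from fit import *
s=env.observe();print(s['time_s'],s['position'],s['ft_force'].round(2),s['wrist_torque'].round(2),s['grip_width'])
im,de=save('wrist','w6.png')
E
```

```text
5.6 [ 0.61197263 -0.04785212  0.01981922] [2.46 5.04 6.3 ] [ 0.75 -0.31 -0.01] 0.011097305296742091
```

View pics/w6.png

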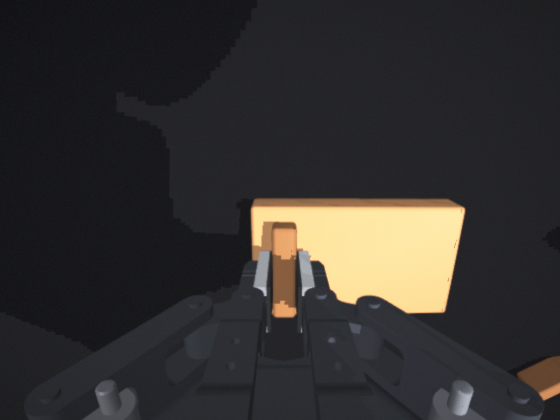

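Emit:
jog_arm(
  plan=[
    [[-0.2,0.26,0,0,0,0],[-0.3,0.39,0,0,0,0],[-0.3,0.39,0,0,0,0],[-0.25,0.33,0,0,0,0],[-0.13,0.17,0,0,0,0],[0,0,0,0,0,0],[0,0,0,0,0,0]],
  ],
)

```text
time_s: 6.35
position: [0.6513, 0.0171, 0.0198]
tool_rot: [[-0.994, -0.111, 0.002], [-0.111, 0.994, 0.001], [-0.002, 0.001, -1.0]]
ft_force: [1.7, 2.7, 4.7]
grip_width: 0.0111
```

```bash
cat > chk.py <<'E'
from fit import *
import sys
T=np.array([.6309,.2074,np.radians(6.4)])
s=env.observe();R=s['tool_rot'];p=s['position']
a=np.arctan2(-R[0,1],R[1,1]); c,sn=np.cos(T[2]),np.sin(T[2]); d=p[:2]-T[:2]
print(s['time_s'].__round__(2),p.round(4),'bar in tray(mm)',(1000*np.array([c*d[0]+sn*d[1],-sn*d[0]+c*d[1]])).round(1),'yaw',np.degrees(a).round(2),'F',s['ft_force'].round(1),s['wrist_torque'].round(2),s['grip_width'].round(4))
for n in ('top','wrist'):
    im,de=vision.get_image(n); o=im[:,:,::-1].copy()
    cv2.imwrite(f'pics/{n}_{sys.argv[1]}.png', o if n=='wrist' else cv2.resize(o[130:280,90:330],None,fx=3,fy=3,interpolation=cv2.INTER_CUBIC))
E
python3 chk.py 7
```

```text
Traceback (most recent call last):
  File "chk.py", line 6, in <module>
    print(s['time_s'].__round__(2),p.round(4),'bar in tray(mm)',(1000*np.array([c*d[0]+sn*d[1],-sn*d[0]+c*d[1]])).round(1),'yaw',np.degrees(a).round(2),'F',s['ft_force'].round(1),s['wrist_torque'].round(2),s['grip_width'].round(4))
                                                                                                                                                                                                              ^^^^^^^^^^^^^^^^^^^^^
AttributeError: 'float' object has no attribute 'round'
```

```bash
sed -i "s/s\['grip_width'\].round(4)/round(s['grip_width'],4)/" chk.py; python3 chk.py 7
```

```text
6.35 [0.6513 0.0171 0.0198] bar in tray(mm) [  -0.9 -191.4] yaw 6.39 F [1.7 2.7 4.7] [ 0.65 -0.27 -0.01] 0.0111
```

View pics/top_7.png

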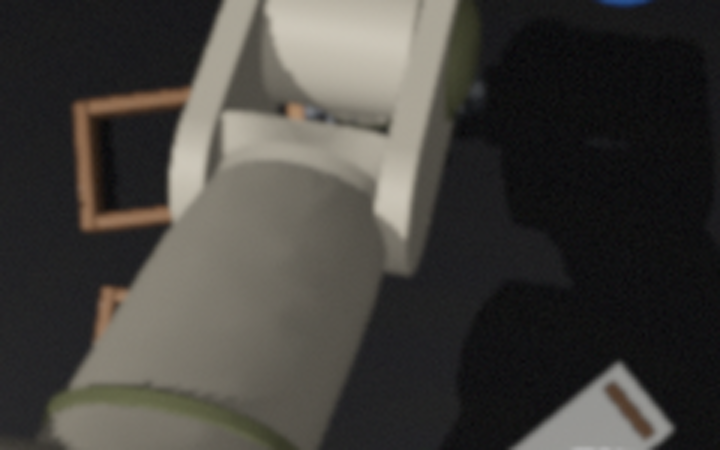

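View pics/wrist_7.png

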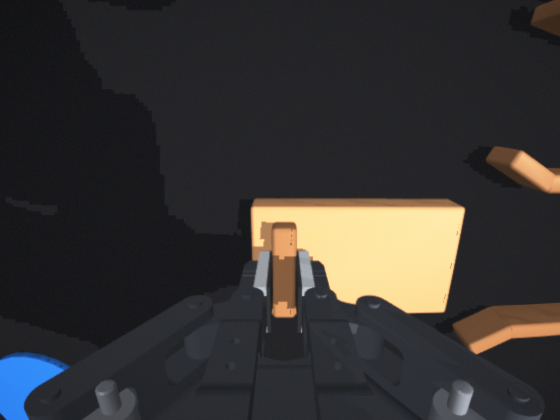

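```bash
python3 - <<'E'
from fit import *
ci=vision.camera_info('wrist'); im=cv2.imread('pics/wrist_7.png'); s=env.observe()
for parts,pose,col in [(tray(.08,1),(.6309,.2074,np.radians(6.4)),(0,255,255)),(DOOR,tuple(place([[0,.038,0]],(*s['position'][:2],np.radians(6.39)))[0][:2])+(np.radians(6.39),),(255,255,0))]:
    print(pose)
    for P in parts:
        p=proj('wrist',hull(P,pose,'wrist',ci),ci); cv2.polylines(im,[np.round(p).astype(np.int32)],True,col,1)
cv2.imwrite('pics/ov7.png',im)
E
```

```text
(0.6309, 0.2074, np.float64(0.1117010721276371))
(np.float64(0.6469922268158403), np.float64(0.05477071923082978), np.float64(0.11152653920243766))
```

View pics/ov7.png

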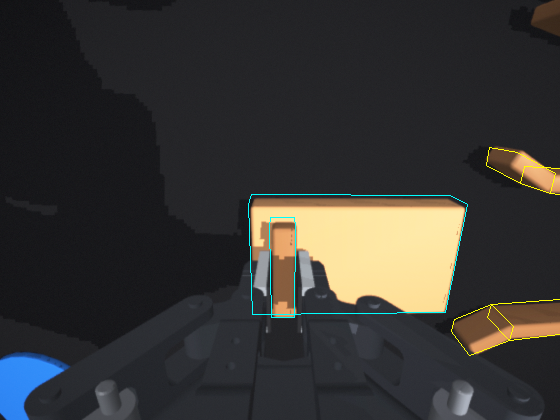

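Tray overlay matches, and the door is lined up within about 2 mm against 8 mm clearance each side. Sliding in.

Emit:
jog_arm(
  plan=[
    [[0,0.2,0,0,0,0],[0,0.4,0,0,0,0],[0,0.4,0,0,0,0],[0,0.4,0,0,0,0],[0,0.3,0,0,0,0],[0,0.1,0,0,0,0],[0,0,0,0,0,0]],
  ],
)

```text
time_s: 7.15
position: [0.6429, 0.0884, 0.0198]
tool_rot: [[-0.994, -0.111, 0.001], [-0.111, 0.994, -0.0], [-0.001, -0.0, -1.0]]
ft_force: [0.5, 2.3, 4.7]
grip_width: 0.0108
```

Emit:
jog_arm(
  plan=[
    [[0,0.2,0,0,0,0],[0,0.4,0,0,0,0],[0,0.4,0,0,0,0],[0,0.4,0,0,0,0],[0,0.2,0,0,0,0],[0,0.1,0,0,0,0],[0,0,0,0,0,0],[0,0,0,0,0,0]],
  ],
)

```text
time_s: 7.95
position: [0.6354, 0.1557, 0.0199]
tool_rot: [[-0.994, -0.111, 0.001], [-0.111, 0.994, 0.0], [-0.001, 0.0, -1.0]]
ft_force: [-0.2, 0.4, 7.2]
grip_width: 0.0113
```

```bash
python3 chk.py 8
```

```text
7.95 [0.6354 0.1557 0.0199] bar in tray(mm) [ -1.3 -51.9] yaw 6.38 F [-0.2  0.4  7.2] [0.17 0.   0.01] 0.0113
```

View pics/wrist_8.png

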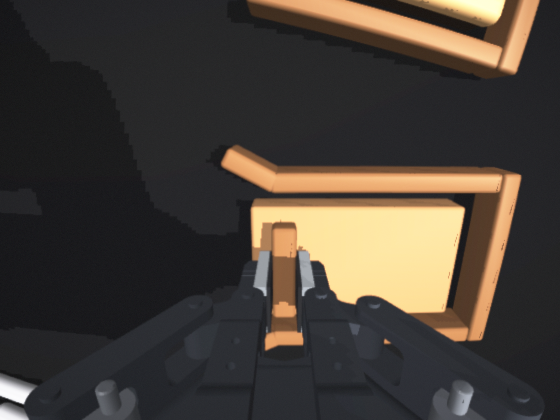

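Emit:
jog_arm(
  plan=[
    [[0,0.1,0,0,0,0],[0,0.1,0,0,0,0],[0,0.08,0,0,0,0],[0,0.04,0,0,0,0],[0,0,0,0,0,0],[0,0,0,0,0,0]],
  ],
)

```text
time_s: 8.65
position: [0.6341, 0.1676, 0.0199]
tool_rot: [[-0.994, -0.111, 0.001], [-0.111, 0.994, -0.001], [-0.001, -0.001, -1.0]]
ft_force: [1.4, -2.5, 6.0]
grip_width: 0.0111
```

Emit:
jog_arm(
  plan=[
    [[0,0.03,0,0,0,0],[0,0,0,0,0,0],[0,0,0,0,0,0]],
  ],
)

```text
time_s: 8.95
position: [0.634, 0.1685, 0.0198]
tool_rot: [[-0.994, -0.111, 0.001], [-0.111, 0.994, -0.001], [-0.001, -0.001, -1.0]]
ft_force: [-0.2, -4.0, 6.1]
grip_width: 0.0111
```

Emit:
jog_arm(
  plan=[
    [[0,0.03,0,0,0,0],[0,0,0,0,0,0],[0,0,0,0,0,0]],
  ],
)

```text
time_s: 9.25
position: [0.6339, 0.1697, 0.0199]
tool_rot: [[-0.994, -0.111, 0.001], [-0.111, 0.994, -0.001], [-0.001, -0.001, -1.0]]
ft_force: [1.7, -3.5, 6.1]
grip_width: 0.0114
```

```bash
python3 chk.py 9
```

```text
9.25 [0.6339 0.1697 0.0199] bar in tray(mm) [ -1.2 -37.8] yaw 6.35 F [ 1.7 -3.5  6.1] [-0.7  -0.04 -0.01] 0.0114
```

View pics/wrist_9.png

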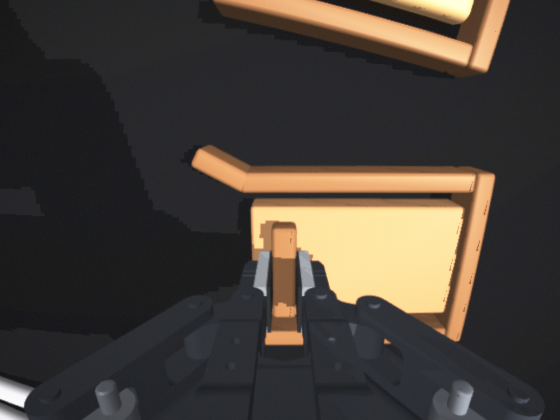

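The force is still only sliding friction (about 3.5 N), and the picture shows a millimetre or two of dark gap by the back wall. Continue in small steps.

Emit:
jog_arm(
  plan=[
    [[0,0.03,0,0,0,0],[0,0,0,0,0,0],[0,0,0,0,0,0]],
  ],
)

```text
time_s: 9.65
position: [0.6339, 0.17, 0.0198]
tool_rot: [[-0.994, -0.11, 0.001], [-0.11, 0.994, -0.003], [-0.001, -0.003, -1.0]]
ft_force: [0.6, -7.8, 6.4]
grip_width: 0.0112
```

Emit:
jog_arm(
  plan=[
    [[0,0.02,0,0,0,0],[0,0,0,0,0,0],[0,0,0,0,0,0]],
  ],
)

```text
time_s: 9.95
position: [0.634, 0.1701, 0.0198]
tool_rot: [[-0.994, -0.11, 0.002], [-0.11, 0.994, -0.004], [-0.001, -0.004, -1.0]]
ft_force: [0.8, -11.2, 5.4]
grip_width: 0.0109
```

Contact: the position stalled at y≈0.170 while the force rose from 3.5 to 11 N. Release, let it settle, and rise.

Emit:
jog_arm(
  plan=[
    [[0,0,0,0,0,0],[0,0,0,0,0,0],[0,0,0,0,0,0],[0,0,0,0,0,0],[0,0,0,0,0,0]],
  ],
  grip=-0.1,
)

```text
time_s: 10.45
position: [0.633, 0.173, 0.0191]
tool_rot: [[-0.994, -0.111, -0.0], [-0.111, 0.994, 0.0], [0.0, 0.0, -1.0]]
ft_force: [-0.7, 0.8, 0.1]
grip_width: 0.0383
```

Emit:
jog_arm(
  plan=[
    [[0,0,-0.1,0,0,0],[0,0,-0.3,0,0,0],[0,0,-0.6,0,0,0],[0,0,-0.8,0,0,0],[0,0,-0.8,0,0,0],[0,0,-0.8,0,0,0],[0,0,0,0,0,0],[0,0,0,0,0,0]],
  ],
)

```text
time_s: 11.25
position: [0.6333, 0.1729, 0.1566]
tool_rot: [[-0.994, -0.111, 0.002], [-0.111, 0.994, 0.0], [-0.002, -0.0, -1.0]]
ft_force: [-0.4, 0.0, 0.0]
grip_width: 0.0385
```

```bash
python3 chk.py 10
```

```text
11.25 [0.6333 0.1729 0.1566] bar in tray(mm) [ -1.5 -34.6] yaw 6.38 F [-0.4  0.   0. ] [-0.    0.05  0.01] 0.0385
```

View pics/wrist_10.png

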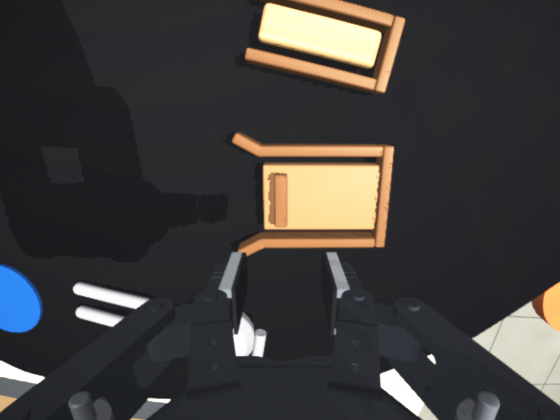

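```bash
python3 -c "
import cv2
i=cv2.imread('pics/wrist_10.png')[125:265,225:410];cv2.imwrite('pics/c10.png',cv2.resize(i,None,fx=4,fy=4,interpolation=cv2.INTER_CUBIC))"
```

```text
(no output)
```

View pics/c10.png

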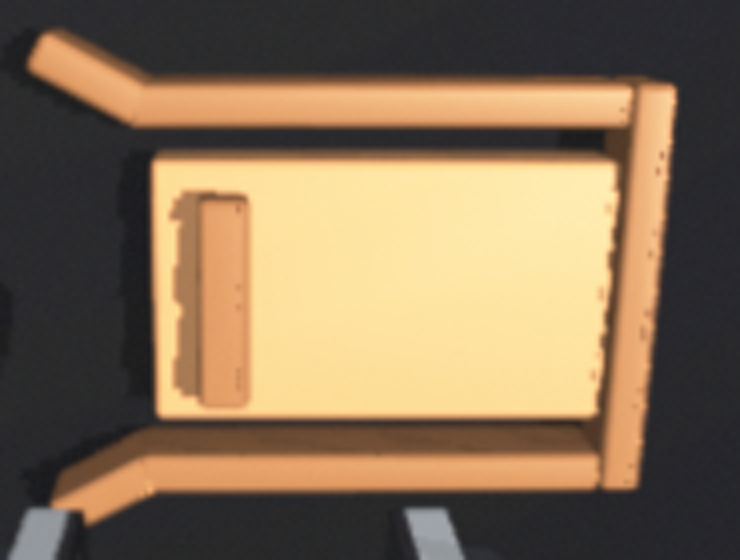

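Emit:
jog_arm(
  plan=[
    [[0.4,0.4,-0.4,0,0,0],[0.7,0.7,-0.4,0,0,0],[0.7,0.7,0,0,0,0],[0.7,0.7,0,0,0,0],[0.7,0.7,0,0,0,0],[0.7,0.7,0,0,0,0],[0.7,0.7,0,0,0,0],[0.7,0.7,0,0,0,0],[0.4,0.7,0,0,0,0],[0,0,0,0,0,0]],
  ],
)

```text
time_s: 12.35
position: [0.3772, 0.3881, 0.1865]
tool_rot: [[-0.993, -0.115, -0.002], [-0.115, 0.993, -0.0], [0.002, -0.0, -1.0]]
ft_force: [1.5, -1.2, 0.1]
grip_width: 0.0385
```

```bash
python3 chk.py 11
```

```text
12.35 [0.3772 0.3881 0.1865] bar in tray(mm) [-232.   207.8] yaw 6.6 F [ 1.5 -1.2  0.1] [-0.09  0.01 -0.  ] 0.0385
```

View pics/top_11.png

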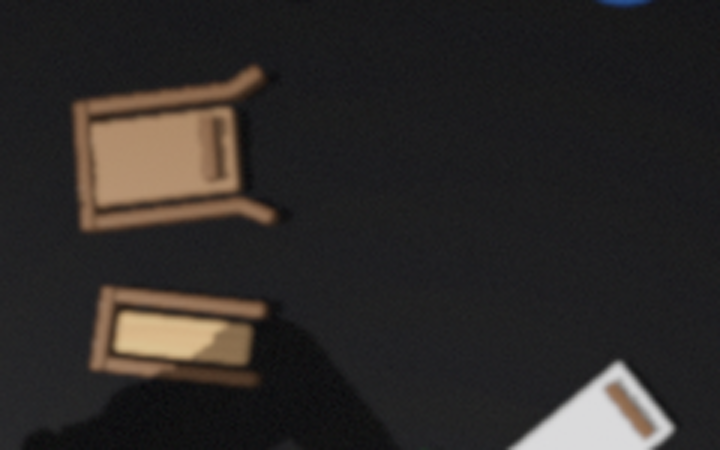

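```bash
python3 - <<'E'
from fit import *
im,de=vision.get_image('top'); im=im[:,:,::-1]; ci=vision.camera_info('top'); cv2.imwrite('pics/top12.png',im)
b,g,r=[im[:,:,i].astype(int) for i in range(3)]
ced=((r-b)>22)&(r>g); m=np.zeros_like(ced); m[148:212,105:190]=1; mk=ced&m
T=np.array([.6309,.2074,np.radians(6.4)])
# joint fit: door pose with tray fixed
M=cv2.GaussianBlur(mk.astype(np.float32),(0,0),1.0)
from scipy.optimize import minimize
def cost(v):
    l=v*[.001,.001,.01]; p=place([[l[0],l[1],0]],T)[0]
    parts=[hull(L,T,'top',ci) for L in tray(.08,1)]+[hull(L,(p[0],p[1],T[2]+l[2]),'top',ci) for L in DOOR]
    return ((cv2.GaussianBlur(polymask('top',parts,ci).astype(np.float32),(0,0),1.0)-M)**2).sum()
o=minimize(cost,[0,0,0],method='Nelder-Mead',options=dict(initial_simplex=[[0,0,0],[3,0,0],[0,3,0],[0,0,3]],xatol=.02))
print('door in tray mm, yaw deg',o.x*[1,1,.573],o.fun,M.sum())
# edge profile: unwarp slab-top plane along tray y through wrist_10 not possible; use other items check
a=cv2.imread('pics/top2.png').astype(int); d=np.abs(a-im).max(2)>40
n,l,st,c=cv2.connectedComponentsWithStats(d.astype(np.uint8))
print([(st[i].tolist()) for i in range(1,n) if st[i][4]>25])
E
```

```text
door in tray mm, yaw deg [ 0.3217472  -0.02944557  1.5140568 ] 43.34135818481445 2600.9998
[[120, 165, 50, 35, 1442], [242, 191, 54, 38, 1508], [154, 237, 19, 15, 179], [141, 252, 33, 7, 157], [187, 286, 49, 43, 1179]]
```

View pics/top12.png

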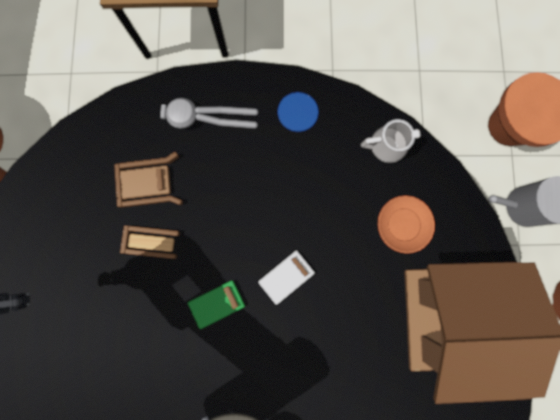

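The saucer, pitcher, squeezer, brush and look-alikes are all in place; the only differences are the door and arm shadows. But the fit puts the door about 1–2 mm short of the back wall with about 1.5° skew. I don't trust it to better than a millimetre, so I'll use closed fingers to nudge the grip-bar end square, and check by force.

Emit:
jog_arm(
  plan=[
    [[-0.64,-0.82,0,0,0,0.02],[-0.64,-0.82,0,0,0,0],[-0.64,-0.82,0,0,0,0],[-0.64,-0.82,0,0,0,0],[-0.64,-0.82,0,0,0,0],[-0.64,-0.82,0,0,0,0],[-0.64,-0.82,0,0,0,0],[-0.64,-0.82,0,0,0,0],[-0.64,-0.82,0,0,0,0],[0,0,0,0,0,0]],
  ],
  grip=-1,
)

```text
time_s: 13.5
position: [0.6438, 0.1118, 0.1857]
tool_rot: [[-0.995, -0.101, -0.001], [-0.101, 0.995, -0.001], [0.001, -0.001, -1.0]]
ft_force: [-0.9, 0.6, -0.5]
grip_width: -0.0001
```

Emit:
jog_arm(
  plan=[
    [[0,0,0.7,0,0,0],[0,0,0.7,0,0,0],[0,0,0.7,0,0,0],[0,0,0.7,0,0,0],[0,0,0,0,0,0],[0,0,0,0,0,0]],
  ],
)

```text
time_s: 14.1
position: [0.6412, 0.117, 0.0758]
tool_rot: [[-0.994, -0.107, -0.0], [-0.107, 0.994, -0.0], [0.0, -0.0, -1.0]]
ft_force: [0.6, -0.2, 0.9]
grip_width: 0.0001
```

```bash
python3 chk.py 13
```

```text
14.1 [0.6412 0.117  0.0758] bar in tray(mm) [  0.1 -91. ] yaw 6.16 F [ 0.6 -0.2  0.9] [-0.01 -0.02  0.02] 0.0001
```

View pics/wrist_13.png

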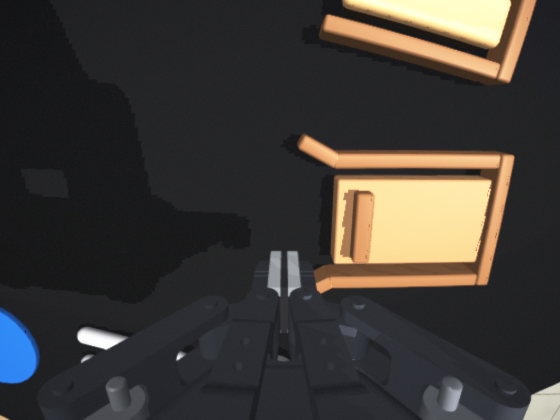

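Emit:
jog_arm(
  plan=[
    [[0,0,0.6,0,0,-0.02],[0,0,0.6,0,0,0],[0,0,0.35,0,0,0],[0,0,0.1,0,0,0],[0,0,0,0,0,0],[0,0,0,0,0,0]],
  ],
)

```text
time_s: 14.8
position: [0.6417, 0.1176, 0.0106]
tool_rot: [[-0.994, -0.111, 0.002], [-0.111, 0.994, 0.0], [-0.002, -0.0, -1.0]]
ft_force: [0.3, -0.7, 0.8]
grip_width: 0.0003
```

Emit:
jog_arm(
  plan=[
    [[0,0.1,0,0,0,0],[0,0.1,0,0,0,0],[0,0.1,0,0,0,0],[0,0.1,0,0,0,0],[0,0,0,0,0,0],[0,0,0,0,0,0]],
  ],
)

```text
time_s: 15.4
position: [0.6392, 0.1335, 0.0093]
tool_rot: [[-0.994, -0.111, 0.0], [-0.111, 0.994, -0.0], [-0.0, -0.0, -1.0]]
ft_force: [1.5, -0.4, -0.1]
grip_width: 0.0002
```

```bash
python3 chk.py 14
```

```text
15.4 [0.6392 0.1335 0.0093] bar in tray(mm) [  0.  -74.3] yaw 6.38 F [ 1.5 -0.4 -0.1] [ 0.04  0.   -0.  ] 0.0002
```

View pics/wrist_14.png

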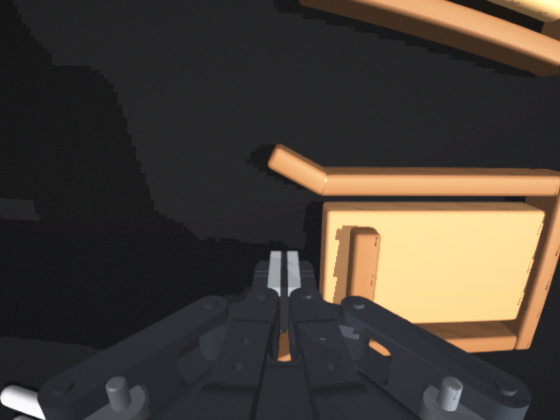

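Emit:
jog_arm(
  plan=[
    [[0,0.1,0,0,0,0],[0,0.1,0,0,0,0],[0,0.05,0,0,0,0],[0,0,0,0,0,0],[0,0,0,0,0,0]],
  ],
)

```text
time_s: 16.0
position: [0.6386, 0.1415, 0.0094]
tool_rot: [[-0.994, -0.111, 0.001], [-0.111, 0.994, -0.003], [-0.0, -0.003, -1.0]]
ft_force: [-0.2, -10.1, 0.4]
grip_width: -0.0001
```

Emit:
jog_arm(
  plan=[
    [[0,0.03,0,0,0,0],[0,0.02,0,0,0,0],[0,0,0,0,0,0],[0,0,0,0,0,0]],
  ],
)

```text
time_s: 16.4
position: [0.6387, 0.1418, 0.0095]
tool_rot: [[-0.994, -0.11, 0.001], [-0.11, 0.994, -0.006], [-0.0, -0.006, -1.0]]
ft_force: [1.1, -17.1, 0.1]
grip_width: 0.0
```

Emit:
jog_arm(
  plan=[
    [[0,0.03,0,0,0,0],[0,0,0,0,0,0],[0,0,0,0,0,0]],
  ],
)

```text
time_s: 16.7
position: [0.6387, 0.142, 0.0095]
tool_rot: [[-0.994, -0.11, 0.001], [-0.11, 0.994, -0.007], [-0.0, -0.007, -1.0]]
ft_force: [1.2, -22.9, -0.1]
grip_width: 0.0001
```

Emit:
jog_arm(
  plan=[
    [[0,0.03,0,0,0,0],[0,0,0,0,0,0],[0,0,0,0,0,0]],
  ],
)

```text
time_s: 17.0
position: [0.6387, 0.1421, 0.0095]
tool_rot: [[-0.994, -0.11, 0.001], [-0.11, 0.994, -0.009], [0.0, -0.009, -1.0]]
ft_force: [1.7, -26.8, 0.6]
grip_width: -0.0001
```

The push rises linearly to about 27 N with no further motion. That's far above the sliding friction of a 0.1 kg door, so it is seated against the back wall. Back off, rise and take a last look.

Emit:
jog_arm(
  plan=[
    [[0,-0.1,0,0,0,0],[0,-0.2,0,0,0,0],[0,-0.3,0,0,0,0],[0,-0.1,-0.3,0,0,0],[0,0,-0.6,0,0,0],[0,0,-0.8,0,0,0],[0,0,-0.8,0,0,0],[0,0,-0.5,0,0,0],[0,0,0,0,0,0],[0,0,0,0,0,0]],
  ],
)

```text
time_s: 18.0
position: [0.6405, 0.12, 0.1295]
tool_rot: [[-0.994, -0.111, 0.0], [-0.111, 0.994, 0.0], [-0.0, 0.0, -1.0]]
ft_force: [-0.6, 0.7, -0.6]
grip_width: -0.0002
```

```bash
python3 chk.py 15; python3 - <<'E'
from fit import *
ci=vision.camera_info('wrist'); im=cv2.imread('pics/wrist_15.png'); o=cv2.resize(im,None,fx=3,fy=3,interpolation=cv2.INTER_CUBIC)
cv2.imwrite('pics/c15.png',o[3*120:3*300,3*290:3*530])
E
```

```text
18.0 [0.6405 0.12   0.1295] bar in tray(mm) [ -0.2 -87.9] yaw 6.38 F [-0.6  0.7 -0.6] [-0.03 -0.03  0.  ] -0.0002
```

View pics/c15.png

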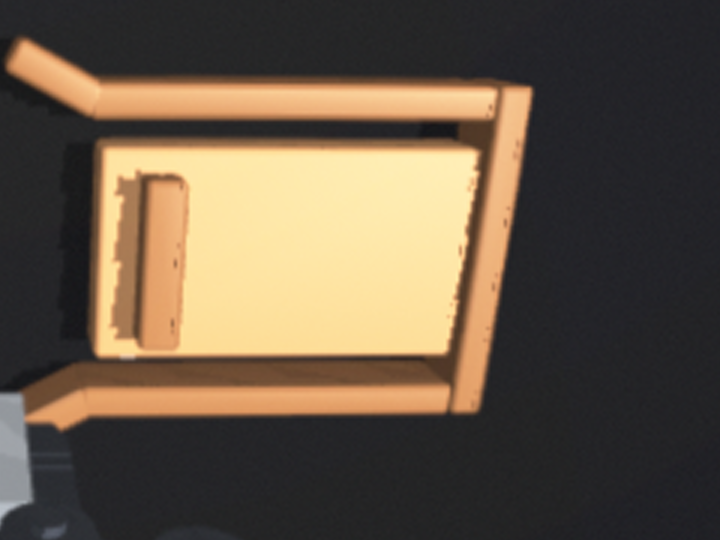

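The crop shows the slab's plain end flush along the back wall, with only the 4 mm upper strip of the wall face visible. The bar is at the mouth and the gripper is clear. Handing in.

```bash
python3 -c "
from rig import close_job,env
print(close_job())"
```

```text
the job is handed in; nothing more can be done
None
```

The cedar door is in the wide tray, with its plain end against the back wall and the grip bar at the mouth. I handed the job in at about 18 s of the 51 s allowed. I gripped the bar lightly, slid the door flat along the table without lifting it, released it, and then nudged the bar end with closed fingers to seat it.

**Last checks:**
- **Seating:** the final push rose to about 27 N with no further movement. The last wrist picture shows the plain end against the back wall.
- **Clearance:** the gripper ended clear at z = 0.13 m, touching nothing.
- **Other things:** before the final nudge, top-camera differences showed only the moved door and what I took to be arm shadows. The saucer, pitcher, squeezer and white look-alike were unchanged. The brush and green look-alike lay in areas that showed change; I put that down to shadow. I did not repeat this check afterwards.

**Disagreement:** a top-camera fit before the nudge put the door about 2 mm short and 1.5° askew. That is near the fit's own accuracy, and it is why I added the nudge. I did not repeat the fit afterwards, so the final seating rests on the force reading and the wrist picture.

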